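# Bur stand into the catch-door cupboard

### The job

Pull the small grey cupboard's door open through its roller catch and stand the wooden bur stand upright in the tray on the inside of the door. Then push the door shut until the catch snaps and holds it fully closed, without slamming it or pressing on hard once it is home. Do not tip the bur stand over or disturb the other things on the bench.

Things in the scene. Friction and masses are not known exactly. Their poses are not given: they have to be found in the camera images.
- cupboard: Small grey metal bench cupboard, fixed: 160 deep (x) x 180 wide (y) x 185 mm high, front facing its own -x. Origin: centre of its underside. The door lies on the front, 18 mm thick, hinged upright on the left (+y) edge seen from the robot, top edge 168 mm above the bench.
- door (a joint): Door angle in rad: 0 = fully shut against its bumper; grows as the free edge swings out towards the robot, turning clockwise seen from above; up to 1.9. It starts shut, held by the catch. The hinge has a little friction and stays where left. Door 180 mm wide, 0.7 kg.
- door_handle (a point): Grip point on the door's handle: an upright round steel bar, 10 mm diameter, 38 mm off the door's outer face (to the bar's centre). On the bar's axis, 140 mm above the bench; bar top 25 mm above it, free bar 24 mm below it. Can be pinched from above. Door frame: 56 mm in front (-x) of the hinge axis and 150 mm along the door (-y) from it.
- door_hinge (a point): On the hinge axis at bench height, in the plane of the door's inner face. Axes turn with the door: x into the cupboard when shut (normal to the door), -y along the door from hinge to free edge, z up.
- door_tray (a point): Centre of the floor of the open-topped aluminium tray on the door's inner face: inside 53 mm deep (x) x 117 mm long (y), floor 112 mm above the bench, walls 16 mm high on three sides, and the door (56 mm above the floor) on the fourth. Axes are the door's. Reachable from above with the door wide open.
- burstand_mid (a point): Bur stand: light wooden block 52 (x) x 34 (y) x 30 mm high with eight thin steel burs standing 19 mm out of its top (49 mm overall), 0.11 kg. The point is the block's centre, 15 mm above its underside. Grip it by its two ends (52 mm, along its x), so that it can stand lengthwise in the tray.
- roller: Sprung roller of the catch, under the cupboard's top at the door's free edge, 158 mm from the hinge. Its plate is set somewhere in slotted holes: closing, the door meets it at 0.025 to 0.036 rad, resistance at the handle rises to about 20 N, and turns to a pull only in the last 0.006 to 0.015 rad; the roller then draws the door to 0 and holds it. Opening takes 5 to 15 N.
- bumper: Hidden rubber stud of 12 mm diameter on the cupboard's front edge that the shut door rests against; it must not be loaded beyond 24 N. Origin: its centre.
- doming: Steel doming block, a plain 42 mm cube; bystander. Origin: centre of its underside.
- jar: Small glass jar with a steel cap, 48 mm diameter, 60 mm tall; bystander. Origin: centre of its underside.
- graver_a: Graver lying on the bench (mushroom wooden handle, steel shank, about 115 mm long, up to 32 mm high); bystander. Origin: under the butt of its handle; x runs to the tip.
- graver_b: Second graver, about 105 mm long; bystander. Origin and axes likewise.
- graver_c: Third graver, about 120 mm long; bystander. Origin and axes likewise.
- ballvise: Heavy round engraver's vise on a rubber foot, 110 mm diameter, 97 mm tall; bystander. Origin: centre of its underside.
Mind the look-alikes: they are no part of the job. What is shaped like the part that bears burstand_mid but pink is not meant.

How it is judged:
By the outcome, as a careful person would: the job done as asked, in the order asked, and still so for the second after the job is handed in, with the robot touching nothing.
It also fails if it takes over 72 s, if anything falls off the work surface, if the arm or the gripper's body presses on something with over 40 N, if the wrist force passes 120 N, or if a joint passes its speed limit or range.

### The arm

A 6-joint arm with a two-finger parallel gripper is mounted at the origin on the work surface. World frame = base frame: x ahead of the robot, y to its left, z up, the work surface at z = 0. Lengths are in m, angles in rad, forces in N, time in s.
With the tool pointing down it reaches from about 0.425 to 0.95 m from the base axis. Payload 3.5 kg.
Tool frame: the origin (TCP) lies on the centre line of the jaws, within the pads' length; the fingertips stand 25 mm ahead of it and the grasp point (between the pads) lies 6 mm ahead of it; z points along the fingers, y is the line along which they close (so a half turn about z gives the same grasp; the last joint's range is limited). The gripper opens to 85 mm and grips with 20 to 120 N. Pads are 22 mm wide; open, the fingers measure 114 mm over their backs; the gripper's body (76 mm by 85 mm) begins 54 mm behind the grasp point. The pads swing forward as they close: fully open they stand 13 mm farther back than shut.
Start: joints at [0.992, 0.286, 1.577, -0, 1.279, -0.15], TCP at [0.281, 0.614, 0.256] pointing down, gripper open.
Joint ranges: [-2.77, 2.77], [-0.9, 2.22], [0.21, 2.48], [-1.53, 4.67], [0.24, 2.81], [-2.84, 2.84]. Speed limits (rad/s): [2.79, 2.79, 3.14, 3.14, 3.14, 3.14].

### API

Orientations are given as a 3x3 rotation matrix whose columns are the frame's x, y, z axes.
In Python, from plant import arm gives the robot as it stands.
- The arm moves only by the tool jog_arm, never from a script. Its argument "series" is a list of rows, each a list of 7 numbers: the shift along the tool's x, y, z in m, then the turn, a rotation vector about the tool's x, y, z in degrees, then the opening, from -1 (shut) to 1 (fully open). In form: [[dx, dy, dz, wx, wy, wz, grip], ...]. A call has 1 to 12 rows; each row is the pose to reach, as a shift and turn from the pose commanded when the call began, along the tool's axes at that moment; what a row does not reach only later rows make up. A row lasts 1/8 s, in which the tool goes at most 62.5 mm and 10.7 degrees, less where a joint would pass 70% of its speed; a pose out of reach is approached as far as the arm can. A call with a gripper value outside its range is refused whole. The fingers move at their own pace and stop on an object; "squeeze" is the grip in N (left out, the last holds). Time passes only in rows, so rows that repeat a pose let the fingers close. It gives the time, the measured TCP pose, the force, the opening and the grip force at its end, in the units of the state.
- arm.read_state(): the state, without advancing time (a new reading comes with each control period).
- arm.read_camera(name): name is "scene" or "top" or "wrist"; returns the picture (384x512x3 uint8, red, green, blue); there is no depth.
- arm.get_calibration(name): a dict with "camera_matrix" (3x3 intrinsics, pixels), "k1" (the pictures are not rectified: a ray, as slopes to the right and down, at radius r is drawn at 1 + k1 r^2 times it, then the intrinsics apply), "origin" and "rotation" of the camera in the world. Camera axes: x right, y down, z forward; pixel columns grow to the right and rows downward; lengths in m; the calibration is good to about 2 mm. A picture is of the moment at which its call begins: read the wrist's pose just before it. get_calibration takes no time and is no camera call; for the wrist camera it gives the pose at the moment of the call.
- arm.hand_in(): hands the job in; it is judged then, once.
The state is a dict: "time": time; "q": joint angles; "qvel": joint speeds; "joint_efforts": joint torques, N m; "eef_pos": TCP position; "tcp_rot": TCP orientation; "wrist_force": force on the tool from outside, world axes, zero at the start; "ft_torque": the same for the moment, N m; "gripper_width": opening from 0.0 (shut) to 1.0 (fully open); "gripper_force": force on a finger pad.
Only numpy, scipy, OpenCV 4.12 (cv2) and the standard library are available. Lean on these libraries where they do the work, as an engineer would, in place of code of your own. Each camera call takes 0.05 s, during which the arm holds its last target. There are 200 camera calls.

## Working session

There is one attempt and no reset: what is moved stays moved. The work goes in short steps, Python scripts to look and compute and a tool call to move; the robot and the scene stay as the last step left them, time stands still between calls to the robot, and variables do not carry over. Pictures are saved under pics/ and viewed, at most 10 in all, crops included, and the job is handed in when it is done.

Besides the shell and the picture viewer there is one more tool, called after "Call:" as name(argument=value, ...) on one line, values as JSON. jog_arm: Moves the arm, as the interface text tells. Its arguments: {"type":"object","properties":{"series":{"type":"array","items":{"type":"array","items":{"type":"number"}}},"squeeze":{"type":"number"}},"required":["series"]}

```bash
mkdir -p pics; ls
python3 - <<'E'
from plant import arm
import cv2,numpy as np
np.set_printoptions(precision=4,suppress=True)
a=arm.read_camera("scene");b=arm.read_camera("top")
cv2.imwrite("pics/scene.png",a[:,:,::-1]);cv2.imwrite("pics/top.png",b[:,:,::-1])
for n in("scene","top","wrist"):
  print(n,arm.get_calibration(n))
print(arm.read_state())
E
```

```text
pics
scene {'camera_matrix': array([[465.4298,   0.    , 252.1269],
       [  0.    , 465.4298, 198.9719],
       [  0.    ,   0.    ,   1.    ]]), 'k1': -0.15094968053425098, 'origin': array([ 1.0454, -0.5885,  1.0134]), 'rotation': array([[ 0.7801,  0.4584, -0.4257],
       [ 0.6253, -0.5942,  0.5059],
       [-0.0211, -0.6609, -0.7502]])}
top {'camera_matrix': array([[484.4893,   0.    , 256.0946],
       [  0.    , 484.4893, 195.8315],
       [  0.    ,   0.    ,   1.    ]]), 'k1': -0.009981701946394311, 'origin': array([0.4113, 0.0283, 1.7484]), 'rotation': array([[ 0.005 , -0.9965,  0.0832],
       [-0.9999, -0.0062, -0.0145],
       [ 0.0149, -0.0832, -0.9964]])}
wrist {'camera_matrix': array([[318.4205,   0.    , 255.66  ],
       [  0.    , 318.4205, 191.9866],
       [  0.    ,   0.    ,   1.    ]]), 'k1': -0.024319978924579662, 'origin': array([0.218 , 0.6407, 0.3723]), 'rotation': array([[ 0.4156,  0.8759,  0.2449],
       [ 0.9095, -0.3995, -0.1149],
       [-0.0028,  0.2705, -0.9627]])}
{'time': 0.1, 'q': array([ 0.992 ,  0.2871,  1.578 ,  0.    ,  1.2786, -0.15  ]), 'qvel': array([-0.0007, -0.0035, -0.0017,  0.0013,  0.0003,  0.0004]), 'joint_efforts': array([  0.0006, -40.7297, -29.3699,  -0.0001,   0.0035,  -0.    ]), 'eef_pos': array([0.2803, 0.6134, 0.255 ]), 'tcp_rot': array([[-0.9095,  0.4158, -0.0012],
       [ 0.4158,  0.9095, -0.0018],
       [ 0.0003, -0.0022, -1.    ]]), 'wrist_force': array([-0.304 , -0.7004,  0.1251]), 'ft_torque': array([-0.0454, -0.0233,  0.0058]), 'gripper_force': 0.0, 'gripper_width': 1.0014508462596434}
```

View pics/scene.png

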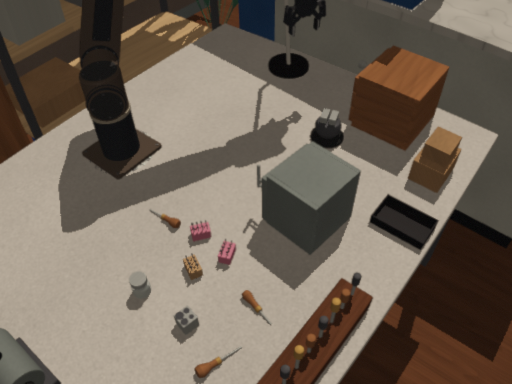

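View pics/top.png

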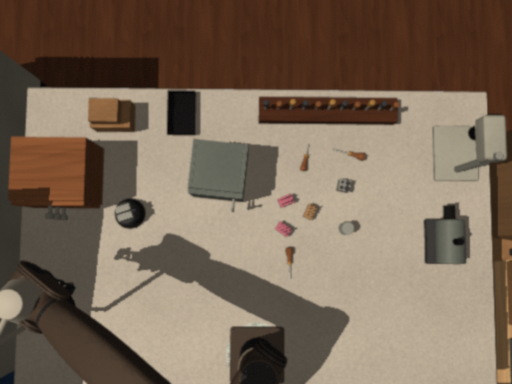

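The scene view shows the cupboard around (310,195), the wooden bur stand at (193,266) with pink ones at (200,231) and (228,251). In the top view the cupboard is at (218,168), the handle near (235,205), the bur stand at (311,211), and the vise at (130,212).

```bash
cat > h.py <<'E'
import numpy as np,cv2
from plant import arm
np.set_printoptions(precision=4,suppress=True)
def ray(c,p):
    K=c["camera_matrix"]; d=np.array([c["k1"],0,0,0,0.])
    u=cv2.undistortPoints(np.array([[p]],float),K,d)[0,0]
    return c["origin"],c["rotation"]@np.array([u[0],u[1],1])
def plane(c,p,z):
    o,r=ray(c,p); return o+r*(z-o[2])/r[2]
def tri(l):
    A=0;b=0;
    for c,p in l:
        o,r=ray(c,p);r=r/np.linalg.norm(r);M=np.eye(3)-np.outer(r,r);A=A+M;b=b+M@o
    x=np.linalg.solve(A,b)
    return x,[np.linalg.norm(np.cross(x-ray(c,p)[0],ray(c,p)[1]/np.linalg.norm(ray(c,p)[1]))) for c,p in l]
def proj(c,X):
    K=c["camera_matrix"];d=np.array([c["k1"],0,0,0,0.]);v=c["rotation"].T@(np.array(X)-c["origin"])
    return cv2.projectPoints(v.reshape(1,1,3),np.zeros(3),np.zeros(3),K,d)[0][0,0]
E
python3 - <<'E'
from h import *
t=cv2.imread("pics/top.png");s=cv2.imread("pics/scene.png")
a=cv2.resize(t[130:230,180:330],None,fx=5,fy=5,interpolation=cv2.INTER_CUBIC)
cv2.imwrite("pics/c1.png",a)
for n,im in(("top",t),("scene",s)):
    h=cv2.cvtColor(im,cv2.COLOR_BGR2HSV)
    m=cv2.inRange(h,(8,110,90),(25,255,255)); c=arm.get_calibration(n)
    k,l,st,ce=cv2.connectedComponentsWithStats(m)
    for i in range(1,k):
        if 15<st[i,4]<500:
            p=plane(c,ce[i],.02); print(n,ce[i],st[i],p)
E
```

```text
top [292.2683 101.0976] [289  98   7   7  41] [ 0.9031 -0.127   0.02  ]
top [331.9773 101.4318] [329  98   7   8  44] [ 0.9032 -0.2721  0.02  ]
top [372.4528 101.5094] [368  98  14   8  53] [ 0.9044 -0.4206  0.02  ]
top [278.75   102.6786] [276 100   6   6  28] [ 0.8967 -0.0777  0.02  ]
top [318.   103.32] [316 101   6   6  25] [ 0.8957 -0.2209  0.02  ]
top [357.0357 103.5714] [355 101   6   6  28] [ 0.8962 -0.3639  0.02  ]
top [396.1111 103.8889] [394 101   6   6  27] [ 0.8964 -0.5074  0.02  ]
top [110.5917 125.2604] [ 90 122  40   6 169] [0.8082 0.53   0.02  ]
top [357.6625 155.1   ] [349 152  16   8  80] [ 0.7059 -0.3637  0.02  ]
top [303.9841 162.3968] [301 154   7  17  63] [ 0.6778 -0.169   0.02  ]
top [310.0342 211.4274] [304 204  13  15 117] [ 0.5009 -0.19    0.02  ]
top [505.0328 224.0451] [499 212  13  23 244] [ 0.4594 -0.8936  0.02  ]
top [288.973  254.8784] [286 248   6  17  74] [ 0.3462 -0.1145  0.02  ]
top [498.9153 290.8008] [495 262   9  67 236] [ 0.2219 -0.8628  0.02  ]
scene [75.4394 62.9545] [68 57 13 12 66] [-0.5561  0.2186  0.02  ]
scene [ 62.9811 117.6856] [ 41 1
[... 876 characters left out ...]
13  20 131] [ 0.8471 -0.1545  0.02  ]
scene [332.8182 330.6591] [330 326   8  12  44] [ 0.8811 -0.1201  0.02  ]
scene [435.5297 347.2922] [412 334  48  27 219] [ 1.0939 -0.0146  0.02  ]
scene [299.2637 348.4396] [294 343  11  11  91] [ 0.8449 -0.2027  0.02  ]
scene [505.8846 346.1154] [501 343  11   8  26] [1.2335 0.0862 0.02  ]
scene [440.8346 365.4596] [417 349  54  35 272] [ 1.1234 -0.0473  0.02  ]
scene [207.0739 366.0345] [195 357  27  18 203] [ 0.7097 -0.3619  0.02  ]
scene [305.9655 371.1379] [297 360  19  24  58] [ 0.8873 -0.2371  0.02  ]
scene [467.4674 368.2283] [458 361  19  15  92] [ 1.1774 -0.0177  0.02  ]
scene [308.8696 379.3043] [305 375   9   9  23] [ 0.9029 -0.2484  0.02  ]
```

View pics/c1.png

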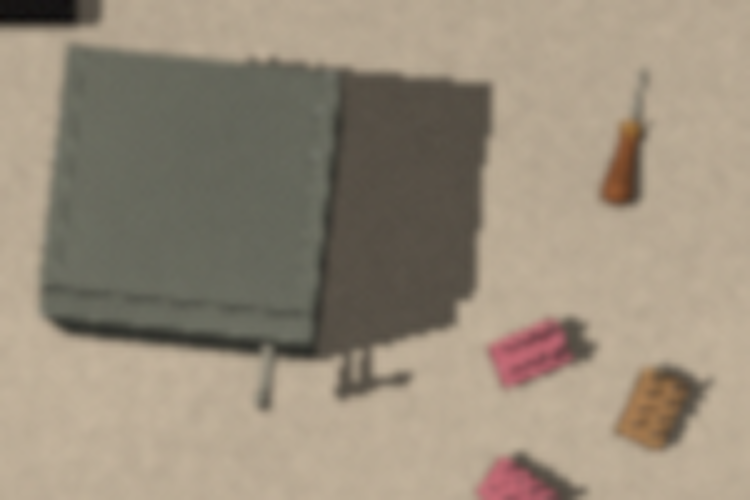

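The crop (5x, offset 180,130) shows the cupboard top's corners at (70,45),(341,70), its front edge (47,287)-(316,312), the handle bar end at about (264,400), and the bur stand at (655,408), with its long axis running (635,440)→(668,372).

Run:
```python
from h import *
c=arm.get_calibration("top");s=arm.get_calibration("scene")
T=lambda x,y:(180+x/5,130+y/5)
BL,BR,FL,FR=[plane(c,T(*p),.185) for p in((70,45),(341,70),(47,287),(316,312))]
print("corners",BL,BR,FL,FR)
print("w",np.linalg.norm(BL-BR),np.linalg.norm(FL-FR),"d",np.linalg.norm(BL-FL),np.linalg.norm(BR-FR))
for a,b in((BR,BL),(FR,FL)):d=b-a;print("yaw",np.degrees(np.arctan2(-d[0],d[1])))
for a,b in((FL,BL),(FR,BR)):d=b-a;print("yaw",np.degrees(np.arctan2(d[1],d[0])))
print("handle bar top",plane(c,T(264,402),.165))
m=(BL+BR+FL+FR)/4;print("centre",m)
# stand rects
for n,cc in(("top",c),("scene",s)):
    im=cv2.imread(f"pics/{n}.png");h=cv2.cvtColor(im,cv2.COLOR_BGR2HSV)
    mk=cv2.inRange(h,(8,80,70),(28,255,255))
    k,l,st,ce=cv2.connectedComponentsWithStats(mk)
    q=proj(cc,[.501,-.19,.02]);i=np.argmin([np.linalg.norm(e-q) for e in ce])
    ys,xs=np.where(l==i);P=np.array([plane(cc,(x,y),.03)[:2] for x,y in zip(xs,ys)],np.float32)
    r=cv2.minAreaRect(P);print(n,"stand",r,P.mean(0),np.degrees(.5*np.arctan2(2*np.cov(P.T)[0,1],np.cov(P.T)[0,0]-np.cov(P.T)[1,1])))
```

```text
corners [0.7269 0.2093 0.185 ] [0.7117 0.0322 0.185 ] [0.568  0.2216 0.185 ] [0.5528 0.0474 0.185 ]
w 0.17769708198815962 0.17488166114963327 d 0.15937612313440327 0.15959792572123224
yaw -4.899157564909712
yaw -4.970928836317706
yaw -4.448988106974095
yaw -5.460414863464713
handle bar top [0.4953 0.0812 0.165 ]
centre [0.6398 0.1276 0.185 ]
top stand ((0.5016067028045654, -0.18940141797065735), (0.03653227910399437, 0.05443139374256134), 63.3282356262207) [ 0.5009 -0.1896] -26.826108746274983
scene stand ((0.5106105208396912, -0.19451910257339478), (0.03587449714541435, 0.0681554526090622), 64.87853240966797) [ 0.5108 -0.1946] -30.329808310173743
```

Call:
jog_arm(series=[[-0.196,-0.176,-0.015,0,0,35,-0.2],[-0.392,-0.352,-0.015,0,0,70.4,-0.2],[-0.392,-0.352,-0.015,0,0,70.4,-0.2],[-0.392,-0.352,-0.015,0,0,70.4,-0.2],[-0.392,-0.352,-0.015,0,0,70.4,-0.2],[-0.392,-0.352,-0.015,0,0,70.4,-0.2],[-0.392,-0.352,-0.015,0,0,70.4,-0.2],[-0.392,-0.352,-0.015,0,0,70.4,-0.2],[-0.392,-0.352,-0.015,0,0,70.4,-0.2],[-0.392,-0.352,-0.015,0,0,70.4,-0.2],[-0.392,-0.352,-0.015,0,0,70.4,-0.2]])

```text
time: 1.48
eef_pos: [0.4903, 0.1313, 0.2709]
tcp_rot: [[0.086, 0.996, -0.001], [0.996, -0.086, 0.0], [0.0, -0.001, -1.0]]
wrist_force: [-0.2, 0.1, 0.2]
gripper_width: 0.399
gripper_force: 0.0
```

Run:
```python
from h import *
import pickle
c=arm.get_calibration("wrist");a=arm.read_camera("wrist");s=arm.read_state()
cv2.imwrite("pics/w1.png",a[:,:,::-1]);pickle.dump(c,open("w1.pkl","wb"))
print(s["eef_pos"],s["tcp_rot"],s["q"],s["gripper_width"],s["time"])
for P in([.499,.0794,.165],[.555,.047,.168],[.568,.2216,.185]):print(proj(c,P))
```

```text
[0.4902 0.1317 0.271 ] [[ 0.0855  0.9963 -0.0009]
 [ 0.9963 -0.0855  0.0003]
 [ 0.0003 -0.0009 -1.    ]] [ 0.0621 -0.1001  1.9653  0.0004  1.2773  0.1476] 0.39904785840439244 1.525
[272.7828 260.5261]
[346.3391 293.4661]
[373.1691  51.3107]
```

View pics/w1.png

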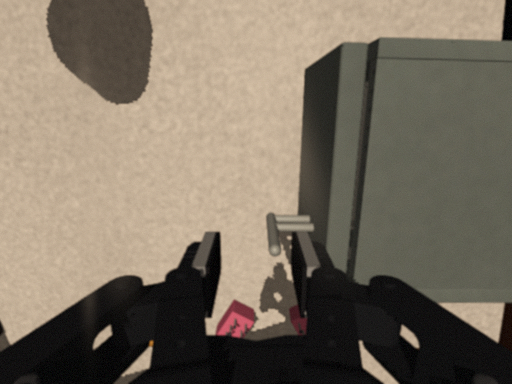

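The wrist view shows the handle bar between the fingers, its top disc near (275,250) and its lower end near (271,216); the cupboard top's left-front corner is at about (373,42).

Run:
```python
from h import *
import pickle
w=pickle.load(open("w1.pkl","rb"));t=arm.get_calibration("top")
for p in((275,250),(275,253)):
  print(plane(w,p,.165),tri([(w,p),(t,(232.8,210.2))]))
print("bar low",plane(w,(271,216),.11))
print("corner FL",plane(w,(374,40),.185),"FR",plane(w,(352,299),.185), "door L top",plane(w,(341,45),.168))
```

```text
[0.5013 0.0882 0.165 ] (array([0.4992, 0.0816, 0.1511]), [np.float64(0.0024633844878008916), np.float64(0.0024633844878007003)])
[0.5012 0.0857 0.165 ] (array([0.4989, 0.0814, 0.1561]), [np.float64(0.0024478374697421423), np.float64(0.0024478374697421822)])
bar low [0.5013 0.0959 0.11  ]
corner FL [0.5685 0.2278 0.185 ] FR [0.5546 0.0536 0.185 ] door L top [0.5534 0.229  0.168 ]
```

Call:
jog_arm(series=[[-0.0465,0.0135,0.02,0,0,0,-0.2],[-0.0465,0.0135,0.06,0,0,0,-0.2],[-0.0465,0.0135,0.08,0,0,0,-0.2],[-0.0465,0.0135,0.1,0,0,0,-0.2],[-0.0465,0.0135,0.12,0,0,0,-0.2],[-0.0465,0.0135,0.123,0,0,0,-0.2],[-0.0465,0.0135,0.123,0,0,0,-1],[-0.0465,0.0135,0.123,0,0,0,-1],[-0.0465,0.0135,0.123,0,0,0,-1],[-0.0465,0.0135,0.123,0,0,0,-1]], squeeze=40)

```text
time: 2.78
eef_pos: [0.501, 0.0844, 0.1488]
tcp_rot: [[0.087, 0.996, 0.003], [0.996, -0.087, 0.002], [0.002, 0.003, -1.0]]
wrist_force: [4.3, 4.2, 0.3]
gripper_width: 0.102
gripper_force: 38.9
```

Call:
jog_arm(series=[[0.001,-0.0026,0,0,0,1,-1],[0.002,-0.0052,0,0,0,2,-1],[0.0043,-0.0103,0,0,0,4,-1],[0.0093,-0.0203,0,0,0,8,-1],[0.0149,-0.03,0,0,0,12,-1],[0.0212,-0.0392,0,0,0,16,-1],[0.0282,-0.0479,0,0,0,20,-1],[0.0377,-0.0581,0,0,0,25,-1],[0.0481,-0.0675,0,0,0,30,-1],[0.0592,-0.0759,0,0,0,35,-1],[0.0711,-0.0833,0,0,0,40,-1],[0.0711,-0.0833,0,0,0,40,-1]], squeeze=50)

```text
time: 4.28
eef_pos: [0.424, 0.1625, 0.1488]
tcp_rot: [[0.706, 0.708, 0.003], [0.708, -0.706, 0.002], [0.004, 0.001, -1.0]]
wrist_force: [4.6, 3.7, -1.1]
gripper_width: 0.102
gripper_force: 49.0
```

Call:
jog_arm(series=[[0.0055,-0.0129,0,0,0,5,-1],[0.012,-0.0252,0,0,0,10,-1],[0.0196,-0.0369,0,0,0,15,-1],[0.0282,-0.0479,0,0,0,20,-1],[0.0377,-0.0581,0,0,0,25,-1],[0.0481,-0.0675,0,0,0,30,-1],[0.0592,-0.0759,0,0,0,35,-1],[0.0711,-0.0833,0,0,0,40,-1],[0.0835,-0.0897,0,0,0,45,-1],[0.0965,-0.0949,0,0,0,50,-1],[0.1099,-0.099,0,0,0,55,-1],[0.1099,-0.099,0,0,0,55,-1]])

```text
time: 5.78
eef_pos: [0.4298, 0.3107, 0.1488]
tcp_rot: [[0.985, -0.172, -0.003], [-0.172, -0.985, 0.002], [-0.004, -0.001, -1.0]]
wrist_force: [-4.8, 3.9, 5.1]
gripper_width: 0.097
gripper_force: 49.8
```

Call:
jog_arm(series=[[0,0,0,0,0,0,-0.4],[0,0,0,0,0,0,-0.2],[0,0,0,0,0,0,-0.2],[0,0,-0.03,0,0,0,-0.2],[0,0,-0.08,0,0,0,-0.2],[0,0,-0.13,0,0,0,-0.2]])

```text
time: 6.52
eef_pos: [0.4307, 0.3083, 0.279]
tcp_rot: [[0.985, -0.174, -0.001], [-0.174, -0.985, -0.001], [-0.001, 0.002, -1.0]]
wrist_force: [0.7, 0.4, 0.1]
gripper_width: 0.401
gripper_force: 0.0
```

Run:
```python
from h import *
s=arm.read_state();print(s["time"],s["q"],s["eef_pos"],s["tcp_rot"],s["wrist_force"])
```

```text
6.525 [ 0.4299 -0.0534  1.9067 -0.0007  1.29    2.1754] [0.4307 0.3083 0.279 ] [[ 0.9848 -0.1736 -0.0012]
 [-0.1736 -0.9848 -0.0013]
 [-0.001   0.0015 -1.    ]] [0.7396 0.3955 0.1142]
```

Call:
jog_arm(series=[[0.176,0.429,0.02,0,0,-73,0.6],[0.176,0.429,0.02,0,0,-73,0.6],[0.176,0.429,0.02,0,0,-73,0.6],[0.176,0.429,0.02,0,0,-73,0.6],[0.176,0.429,0.02,0,0,-73,0.6],[0.176,0.429,0.02,0,0,-73,0.6],[0.176,0.429,0.02,0,0,-73,0.6],[0.176,0.429,0.02,0,0,-73,0.6],[0.176,0.429,0.02,0,0,-73,0.6],[0.176,0.429,0.02,0,0,-73,0.6]])

```text
time: 7.78
eef_pos: [0.5297, -0.1445, 0.2577]
tcp_rot: [[0.456, 0.89, -0.001], [0.89, -0.456, 0.001], [0.0, -0.002, -1.0]]
wrist_force: [0.1, -0.7, -0.6]
gripper_width: 0.803
gripper_force: 0.0
```

Run:
```python
from h import *
import pickle
c=arm.get_calibration("wrist");a=arm.read_camera("wrist");s=arm.read_state()
t=arm.read_camera("top");cv2.imwrite("pics/top2.png",t[:,:,::-1])
sc=arm.read_camera("scene");cv2.imwrite("pics/scene2.png",sc[:,:,::-1])
pickle.dump(c,open("w2.pkl","wb"));cv2.imwrite("pics/w2.png",a[:,:,::-1])
print(s["eef_pos"],s["tcp_rot"],s["time"])
d=cv2.resize(t[150:250,150:250,::-1],(384,384),interpolation=cv2.INTER_CUBIC)
e=a[:,100:500,::-1]
cv2.imwrite("pics/c2.png",np.hstack([d,e]))
```

```text
[ 0.5297 -0.1435  0.2579] [[ 0.4544  0.8908 -0.0011]
 [ 0.8908 -0.4544  0.0009]
 [ 0.0003 -0.0014 -1.    ]] 7.825
```

View pics/c2.png

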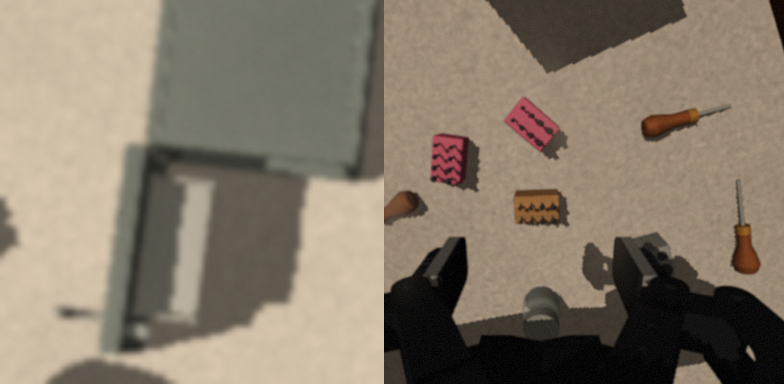

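The left crop shows the door open, roughly at right angles, with the tray on its right side (crop (180,250), 3.84x, offset 150,150). The right crop shows the wooden stand at wrist pixel (253,206), square to the jaws, with no bystander in the fingers' way.

Run:
```python
from h import *
import pickle
w=pickle.load(open("w2.pkl","rb"));t=arm.get_calibration("top");s=arm.read_state();R=s["tcp_rot"];p0=s["eef_pos"]
im=cv2.imread("pics/w2.png");h=cv2.cvtColor(im,cv2.COLOR_BGR2HSV)
m=cv2.inRange(h,(8,80,60),(28,255,255));k,l,st,ce=cv2.connectedComponentsWithStats(m)
i=np.argmin([np.linalg.norm(e-(253,206)) for e in ce]);x,y,ww,hh,A=st[i];print(st[i],ce[i])
r=cv2.minAreaRect(np.argwhere(l==i)[:,::-1].astype(np.float32));print(r)
for v in range(y,y+hh,3):
  xs=np.where(l[v]==i)[0];print(v,xs.min(),xs.max(),end="; ")
print()
T=lambda q:R.T@(q-p0)
for nm,pp,z in(("UL",(x,y),0),("UR",(x+ww,y),0),("LL",(x,y+hh),.03),("LR",(x+ww,y+hh),.03)):
  q=plane(w,pp,z);print(nm,q,T(q))
# two-view height: centroid top block
tq=(310.03,211.43)
print("tri",tri([(w,ce[i]),(t,tq)]))
```

```text
[ 229  189   48   36 1441] [251.7613 205.415 ]
((252.32582092285156, 206.34164428710938), (35.15065002441406, 46.471153259277344), 87.27368927001953)
189 247 272; 192 231 274; 195 230 275; 198 229 275; 201 229 275; 204 230 275; 207 230 275; 210 230 273; 213 230 275; 216 230 275; 219 230 275; 222 230 265; 
UL [ 0.4852 -0.1607  0.    ] [-0.0365 -0.0315  0.2582]
UR [ 0.5373 -0.1874  0.    ] [-0.0367  0.0271  0.2582]
LL [ 0.4706 -0.1927  0.03  ] [-0.0716 -0.03    0.2282]
LR [ 0.5202 -0.2181  0.03  ] [-0.0718  0.0257  0.2282]
tri (array([ 0.5013, -0.1914,  0.0042]), [np.float64(0.0007128297713056766), np.float64(0.0007128297713056768)])
```

Call:
jog_arm(series=[[-0.054,-0.002,0.05,0,0,-2.5,0.6],[-0.054,-0.002,0.1,0,0,-2.5,0.6],[-0.054,-0.002,0.15,0,0,-2.5,0.6],[-0.054,-0.002,0.19,0,0,-2.5,0.6],[-0.054,-0.002,0.22,0,0,-2.5,0.6],[-0.054,-0.002,0.231,0,0,-2.5,0.6],[-0.054,-0.002,0.231,0,0,-2.5,0.6],[-0.054,-0.002,0.231,0,0,-2.5,-0.4],[-0.054,-0.002,0.231,0,0,-2.5,-0.4],[-0.054,-0.002,0.231,0,0,-2.5,-0.4]], squeeze=25)

```text
time: 9.18
eef_pos: [0.5051, -0.1917, 0.0291]
tcp_rot: [[0.414, 0.91, 0.003], [0.91, -0.414, -0.001], [0.0, 0.003, -1.0]]
wrist_force: [0.8, 1.5, 7.0]
gripper_width: 0.606
gripper_force: 28.9
```

Call:
jog_arm(series=[[0,0,-0.02,0,0,0,-0.4],[0,0,-0.07,0,0,0,-0.4],[0,0,-0.13,0,0,0,-0.4],[0,0,-0.19,0,0,0,-0.4],[0,0,-0.21,0,0,0,-0.4]])

```text
time: 9.8
eef_pos: [0.5053, -0.1922, 0.2426]
tcp_rot: [[0.414, 0.91, 0.007], [0.91, -0.414, -0.005], [-0.001, 0.009, -1.0]]
wrist_force: [-0.0, -0.5, -0.5]
gripper_width: 0.598
gripper_force: 28.2
```

Run:
```python
from h import *
t=arm.get_calibration("top");T=lambda x,y:(150+x/3.84,150+y/3.84)
def L(n,a,b,z):
    A,B=plane(t,T(*a),z),plane(t,T(*b),z);d=B-A;print(n,A,B,"len",np.linalg.norm(d),"ang",np.degrees(np.arctan2(d[1],d[0])));return A,B
A,B=L("outer",(127,147),(103,350),.168)
C,D=L("inner",(147,147),(125,350),.168)
E_,F=L("wall",(213,180),(195,322),.128)
n=(D-C)/np.linalg.norm(D-C);n=n[:2]
for q in(A,E_,F):
    v=(q-C)[:2];print("along",v@n,"normal",v[0]*-n[1]+v[1]*n[0])
yaw=np.radians(-4.95)
for th in(93,95,97):
    a=yaw-np.radians(th);ex=np.array([np.cos(a),np.sin(a)]);ey=np.array([-np.sin(a),np.cos(a)])
    H=np.array([.5695,.227]);print(th,"handle",H-.056*ex-.15*ey,"tray~",H+.0275*ex-.09*ey,"ey",np.degrees(np.arctan2(-ey[1],-ey[0])))
print(arm.read_state()["eef_pos"],arm.read_state()["tcp_rot"],arm.read_state()["wrist_force"],arm.read_state()["gripper_width"])
```

```text
outer [0.5667 0.2444 0.168 ] [0.3944 0.2616 0.168 ] len 0.17315232604621966 ang 174.28688355930112
inner [0.5668 0.2273 0.168 ] [0.3945 0.2431 0.168 ] len 0.17302082609815728 ang 174.79134518600358
wall [0.5421 0.1744 0.128 ] [0.4185 0.1883 0.128 ] len 0.12440071910721057 ang 173.57838125356338
along 0.0016526040253941555 normal -0.016930327270805373
along 0.0197226218086361 normal 0.05495827400837945
along 0.14409546512580698 normal 0.05232488083728432
93 handle [0.4287 0.3032] tray~ [0.4766 0.2122] ey 172.05
95 handle [0.4314 0.3081] tray~ [0.4761 0.2155] ey 170.05
97 handle [0.4343 0.3128] tray~ [0.4758 0.2187] ey 168.05
[ 0.5053 -0.1922  0.2426] [[ 0.4143  0.9101  0.0073]
 [ 0.9101 -0.4143 -0.0047]
 [-0.0013  0.0086 -1.    ]] [-0.018  -0.5285 -0.4656] 0.5984781942360413
```

Call:
jog_arm(series=[[0.273,-0.154,-0.02,0,0,-17,-0.4],[0.273,-0.154,-0.02,0,0,-17,-0.4],[0.273,-0.154,-0.02,0,0,-17,-0.4],[0.273,-0.154,-0.02,0,0,-17,-0.4],[0.273,-0.154,-0.02,0,0,-17,-0.4],[0.273,-0.154,-0.02,0,0,-17,-0.4],[0.273,-0.154,-0.02,0,0,-17,-0.4],[0.273,-0.154,-0.02,0,0,-17,-0.4]])

```text
time: 10.8
eef_pos: [0.4768, 0.1198, 0.257]
tcp_rot: [[0.132, 0.991, -0.0], [0.991, -0.132, -0.0], [-0.0, -0.0, -1.0]]
wrist_force: [-0.9, -0.1, -0.2]
gripper_width: 0.606
gripper_force: 28.1
```

Run:
```python
from h import *
import pickle
c=arm.get_calibration("wrist");a=arm.read_camera("wrist");s=arm.read_state()
pickle.dump(c,open("w3.pkl","wb"));cv2.imwrite("pics/w3.png",a[:,:,::-1])
print(s["eef_pos"],s["tcp_rot"],s["time"])
```

```text
[0.4769 0.1197 0.257 ] [[ 0.1324  0.9912 -0.0005]
 [ 0.9912 -0.1324 -0.0003]
 [-0.0004 -0.0005 -1.    ]] 10.85
```

View pics/w3.png

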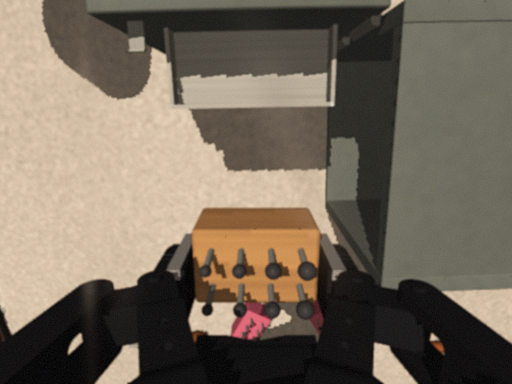

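The wrist view shows the held stand at (255,255), the tray open at (250,70) with its front wall from (174,107) to (335,105), and the door's top edge along about row 12.

Run:
```python
from h import *
import pickle
w=pickle.load(open("w3.pkl","rb"));t=arm.get_calibration("top")
s=arm.read_state();R=s["tcp_rot"];p0=s["eef_pos"]
T=lambda q:R.T@(q-p0)
g=cv2.cvtColor(cv2.imread("pics/w3.png"),cv2.COLOR_BGR2GRAY).astype(int)
for x in(200,250,310):print(x,"col",list(g[0:36,x][::2]),list(g[96:112,x]))
for y in(50,90):print(y,"row",list(g[y,160:190]),list(g[y,322:342]))
for nm,p,z in(("FLo",(174,107),.128),("FRo",(335,105),.128),("doorTopL",(100,12),.168),("doorTopR",(375,6),.168)):
    q=plane(w,p,z);print(nm,q,T(q))
for p,q in(((335,105),(213,180)),((174,107),(195,322))):
    print("tri",tri([(w,p),(t,(150+q[0]/3.84,150+q[1]/3.84))]))
# held stand: end edges top near side
for p in((201,208),(313,208)):print("stand bottom",T(plane(w,p,p0[2]-.029)))
for p in((193,229),(320,229)):print("stand top",T(plane(w,p,p0[2]+.001)))
```

```text
200 col [np.int64(113), np.int64(113), np.int64(113), np.int64(110), np.int64(87), np.int64(47), np.int64(35), np.int64(34), np.int64(32), np.int64(33), np.int64(34), np.int64(26), np.int64(34), np.int64(30), np.int64(32), np.int64(36), np.int64(66), np.int64(77)] [np.int64(180), np.int64(179), np.int64(178), np.int64(182), np.int64(179), np.int64(176), np.int64(174), np.int64(180), np.int64(182), np.int64(181), np.int64(182), np.int64(170), np.int64(138), np.int64(104), np.int64(82), np.int64(87)]
250 col [np.int64(112), np.int64(112), np.int64(108), np.int64(101), np.int64(63), np.int64(39), np.int64(38), np.int64(32), np.int64(37), np.int64(38), np.int64(37), np.int64(36), np.int64(38), np.int64(36), np.int64(40), np.int64(58), np.int64(78), np.int64(79)] [np.int64(174), np.int64(172), np.int64(176), np.int64(179), np.int64(177), np.int64(177), np.int64(178), np.int64(178), np.int64(182), np.int64(179), np.int64(169), np.int64(142), np.int64(103), np.int64(85), np.int64(86), np.int64(87)]
310 col [np.int64(109), np.int64(108), np.int64(107), np.int64(75), np.int64(45), np.int64(30
[... 1741 characters left out ...]
), np.int64(158), np.int64(101), np.int64(52), np.int64(45), np.int64(49), np.int64(50), np.int64(48), np.int64(45)]
FLo [0.4246 0.1912 0.128 ] [ 0.0639 -0.0612  0.129 ]
FRo [0.5442 0.1767 0.128 ] [0.0654 0.0593 0.129 ]
doorTopL [0.4019 0.2496 0.168 ] [ 0.1188 -0.0915  0.089 ]
doorTopR [0.5619 0.2313 0.168 ] [0.1219 0.0695 0.0889]
tri (array([0.5431, 0.1756, 0.1286]), [np.float64(0.0015495592447533153), np.float64(0.001549559244753273)])
tri (array([0.4185, 0.1912, 0.103 ]), [np.float64(0.00045514189931872924), np.float64(0.00045514189931872246)])
stand bottom [ 0.0179 -0.0265  0.029 ]
stand bottom [0.0179 0.0277 0.029 ]
stand top [ 0.0193 -0.0246 -0.001 ]
stand top [ 0.0194  0.0252 -0.001 ]
```

Call:
jog_arm(series=[[0.05,0,0,0,0,-0.9,-0.4],[0.091,0,0,0,0,-0.9,-0.4],[0.091,0,0,0,0,-0.9,-0.4],[0.091,0,0.04,0,0,-0.9,-0.4],[0.091,0,0.07,0,0,-0.9,-0.4],[0.091,0,0.09,0,0,-0.9,-0.4],[0.091,0,0.103,0,0,-0.9,-0.4],[0.091,0,0.11,0,0,-0.9,-0.4],[0.091,0,0.113,0,0,-0.9,-0.4],[0.091,0,0.115,0,0,-0.9,-0.4],[0.091,0,0.115,0,0,-0.9,-0.4]])

```text
time: 12.22
eef_pos: [0.4888, 0.2114, 0.1428]
tcp_rot: [[0.114, 0.993, 0.001], [0.993, -0.114, 0.0], [0.0, 0.001, -1.0]]
wrist_force: [-0.1, 0.8, -1.0]
gripper_width: 0.607
gripper_force: 28.1
```

Run:
```python
from h import *
import pickle
c=arm.get_calibration("wrist");a=arm.read_camera("wrist");s=arm.read_state()
pickle.dump(c,open("w4.pkl","wb"));cv2.imwrite("pics/w4.png",a[:,:,::-1])
print(s["eef_pos"],s["tcp_rot"],s["time"],s["wrist_force"])
```

```text
[0.4888 0.2115 0.1428] [[ 0.1142  0.9935  0.0009]
 [ 0.9935 -0.1142  0.0002]
 [ 0.0003  0.0009 -1.    ]] 12.275 [-0.2152 -0.0509 -0.4092]
```

View pics/w4.png

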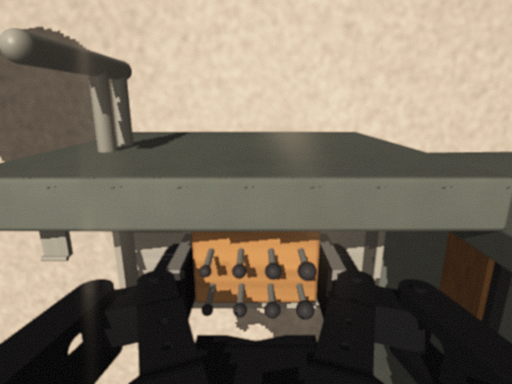

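The view shows the stand hanging inside the tray at (255,265), between the end walls at columns 125 and 370, with the door's top edge in the foreground and the handle bar at upper left.

Call:
jog_arm(series=[[0,0,0.0012,0,0,0,-0.4],[0,0,0.002,0,0,0,-0.4],[0,0,0.0025,0,0,0,-0.4]])

```text
time: 12.65
eef_pos: [0.4887, 0.2115, 0.1411]
tcp_rot: [[0.114, 0.993, 0.0], [0.993, -0.114, -0.0], [-0.0, 0.0, -1.0]]
wrist_force: [-4.5, -0.9, 8.5]
gripper_width: 0.602
gripper_force: 29.1
```

Call:
jog_arm(series=[[0,0,-0.0008,0,0,0,0.25],[0,0,-0.001,0,0,0,0.32],[0,0,-0.001,0,0,0,0.38],[0,0,-0.001,0,0,0,0.4],[0,0,-0.01,0,0,0,0.4],[0,0,-0.03,0,0,0,0.4],[0,0,-0.06,0,0,0,0.4],[0,0,-0.11,0,0,0,0.4],[-0.05,0,-0.13,0,0,0,0.4],[-0.09,0,-0.13,0,0,0,0.4],[-0.09,0,-0.13,0,0,0,0.4]])

```text
time: 14.02
eef_pos: [0.4784, 0.1202, 0.2711]
tcp_rot: [[0.118, 0.993, 0.002], [0.993, -0.118, -0.0], [0.0, 0.002, -1.0]]
wrist_force: [-0.1, 0.6, 0.4]
gripper_width: 0.703
gripper_force: 0.0
```

Run:
```python
from h import *
import pickle
c=arm.get_calibration("wrist");a=arm.read_camera("wrist");s=arm.read_state()
pickle.dump(c,open("w5.pkl","wb"));cv2.imwrite("pics/w5.png",a[:,:,::-1])
print(s["eef_pos"],s["tcp_rot"],s["time"],s["wrist_force"],s["q"])
```

```text
[0.4783 0.1212 0.2706] [[ 0.1166  0.9932  0.0014]
 [ 0.9932 -0.1166  0.0004]
 [ 0.0005  0.0013 -1.    ]] 14.075 [ 0.2984 -0.9244  0.4102] [ 0.042  -0.1352  1.9976  0.0003  1.2778  0.1587]
```

View pics/w5.png

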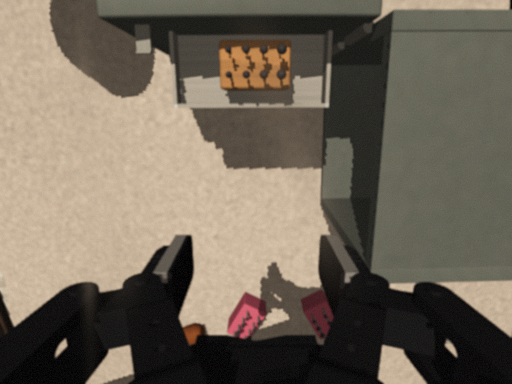

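The stand stands upright in the tray at (255,65), both burs rows on top, door still wide open.

Run:
```python
from h import *
import pickle
w=pickle.load(open("w4.pkl","rb"));t=arm.get_calibration("top")
print("bar top wrist",plane(w,(15,43),.165)," root",plane(w,(127,72),.116))
q=(150+65/3.84,150+313/3.84);print("top",plane(t,q,.15))
w5=pickle.load(open("w5.pkl","rb"))
# tray front wall & hinge in w5
print(plane(w5,(180,107),.128),plane(w5,(329,106),.128))
g=cv2.imread("pics/top2.png");cv2.imwrite("pics/c3.png",cv2.resize(g[180:250,140:200],None,fx=8,fy=8,interpolation=cv2.INTER_NEAREST))
```

```text
bar top wrist [0.4317 0.302  0.165 ]  root [0.4433 0.297  0.116 ]
top [0.4255 0.2973 0.15  ]
[0.4267 0.1904 0.128 ] [0.5439 0.1773 0.128 ]
```

View pics/c3.png

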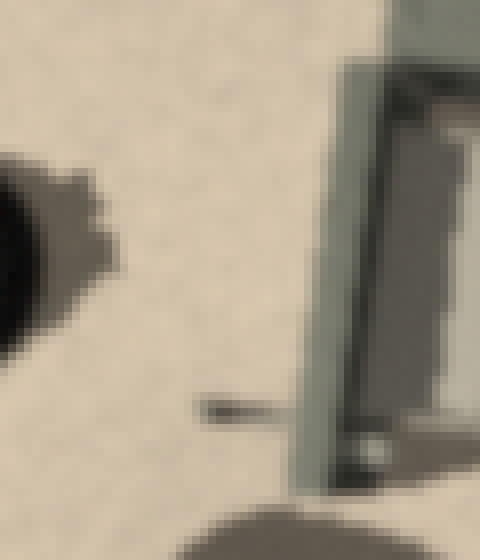

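Call:
jog_arm(series=[[0.1735,-0.069,0,0,0,90.8,-0.2],[0.1735,-0.069,0,0,0,90.8,-0.2],[0.1735,-0.069,0,0,0,90.8,-0.2],[0.1735,-0.069,0,0,0,90.8,-0.2],[0.1735,-0.069,0,0,0,90.8,-0.2],[0.1735,-0.069,0,0,0,90.8,-0.2],[0.1735,-0.069,0,0,0,90.8,-0.2],[0.1735,-0.069,0,0,0,90.8,-0.2],[0.1735,-0.069,0,0,0,90.8,-0.2],[0.1735,-0.069,0.04,0,0,90.8,-0.2],[0.1735,-0.069,0.05,0,0,90.8,-0.2]])

```text
time: 15.45
eef_pos: [0.4277, 0.3024, 0.217]
tcp_rot: [[0.992, -0.127, -0.005], [-0.127, -0.992, -0.002], [-0.005, 0.003, -1.0]]
wrist_force: [0.4, 0.5, 0.0]
gripper_width: 0.397
gripper_force: 0.0
```

Run:
```python
from h import *
import pickle
c=arm.get_calibration("wrist");a=arm.read_camera("wrist");s=arm.read_state()
pickle.dump(c,open("w6.pkl","wb"));cv2.imwrite("pics/w6.png",a[:,:,::-1])
print(s["eef_pos"],s["tcp_rot"],s["time"],s["wrist_force"],s["q"])
```

```text
[0.4278 0.3022 0.2167] [[ 0.9919 -0.1271 -0.0054]
 [-0.1272 -0.9919 -0.0021]
 [-0.0051  0.0028 -1.    ]] 15.5 [-1.0002  0.1885 -0.1774] [ 0.4211 -0.0088  1.9802  0.0003  1.1759  2.1193]
```

View pics/w6.png

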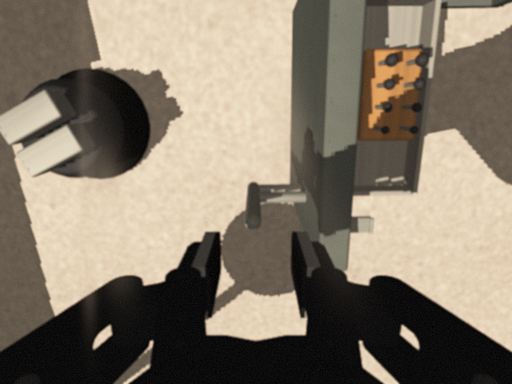

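The bar top is at (253,222), between the open fingers laterally (columns 215–297); the stand is upright in the tray at (392,95).

Run:
```python
from h import *
import pickle
w=pickle.load(open("w6.pkl","rb"));s=arm.read_state();R=s["tcp_rot"];p0=s["eef_pos"]
for p in((253,222),(253,225)):
  q=plane(w,p,.165);print(q,R.T@(q-p0))
```

```text
[0.4308 0.3018 0.165 ] [ 0.0033 -0.      0.0517]
[0.429 0.302 0.165] [ 0.0015 -0.      0.0517]
```

Call:
jog_arm(series=[[0.003,0,0.02,0,0,0,-0.2],[0.003,0,0.045,0,0,0,-0.2],[0.003,0,0.062,0,0,0,-0.2],[0.003,0,0.068,0,0,0,-0.2],[0.003,0,0.068,0,0,0,-0.2],[0.003,0,0.068,0,0,0,-1],[0.003,0,0.068,0,0,0,-1],[0.003,0,0.068,0,0,0,-1],[0.003,0,0.068,0,0,0,-1]], squeeze=40)

```text
time: 16.62
eef_pos: [0.4329, 0.3022, 0.1528]
tcp_rot: [[0.992, -0.128, 0.001], [-0.128, -0.992, 0.001], [0.001, -0.001, -1.0]]
wrist_force: [-1.3, 1.2, 4.4]
gripper_width: 0.1
gripper_force: 39.2
```

Call:
jog_arm(series=[[-0.0023,0.0066,0,0,0,-2.5,-1],[-0.0043,0.0133,0,0,0,-5,-1],[-0.0074,0.0269,0,0,0,-10,-1],[-0.0094,0.0407,0,0,0,-15,-1],[-0.0101,0.0547,0,0,0,-20,-1],[-0.0096,0.0686,0,0,0,-25,-1],[-0.0079,0.0825,0,0,0,-30,-1],[-0.005,0.0962,0,0,0,-35,-1],[-0.0009,0.1095,0,0,0,-40,-1],[0.0017,0.116,0,0,0,-42.5,-1],[0.0043,0.1225,0,0,0,-45,-1]])

```text
time: 18.0
eef_pos: [0.4241, 0.1803, 0.1529]
tcp_rot: [[0.792, 0.611, 0.01], [0.611, -0.792, 0.003], [0.01, 0.003, -1.0]]
wrist_force: [8.9, 5.7, -2.7]
gripper_width: 0.1
gripper_force: 38.9
```

Call:
jog_arm(series=[[-0.001,0.0066,0,0,0,-2.5,-1],[-0.0023,0.0133,0,0,0,-5,-1],[-0.0054,0.0269,0,0,0,-10,-1],[-0.0074,0.0407,0,0,0,-15,-1],[-0.0081,0.0547,0,0,0,-20,-1],[-0.0076,0.0686,0,0,0,-25,-1],[-0.0059,0.0825,0,0,0,-30,-1],[-0.003,0.0962,0,0,0,-35,-1],[-0.001,0.103,0,0,0,-37.5,-1],[0.0011,0.1095,0,0,0,-40,-1],[0.0011,0.1095,0,0,0,-40,-1]])

```text
time: 19.38
eef_pos: [0.4917, 0.097, 0.1528]
tcp_rot: [[0.216, 0.976, 0.009], [0.976, -0.216, 0.009], [0.011, 0.007, -1.0]]
wrist_force: [8.0, 14.7, -1.7]
gripper_width: 0.103
gripper_force: 39.4
```

Call:
jog_arm(series=[[0.003,0.001,0,0,0,-0.5,-1],[0.003,0.002,0,0,0,-1,-1],[0.0025,0.0035,0,0,0,-2,-1],[0.002,0.005,0,0,0,-3,-1],[0.002,0.005,0,0,0,-4,-1]])

```text
time: 20.0
eef_pos: [0.4955, 0.095, 0.1528]
tcp_rot: [[0.146, 0.989, 0.004], [0.989, -0.146, 0.002], [0.002, 0.004, -1.0]]
wrist_force: [2.4, 5.8, 4.2]
gripper_width: 0.097
gripper_force: 39.8
```

Run:
```python
from h import *
s=arm.read_state();print(s["time"],s["eef_pos"],s["wrist_force"],s["tcp_rot"].T@s["wrist_force"],s["tcp_rot"][:,1])
n=np.array([.9963,-.0863,0]);P0=np.array([.501,.0844,.15]);print("normal dist",(P0-s["eef_pos"])@n)
```

```text
20.0 [0.4955 0.095  0.1528] [2.361  5.7734 4.235 ] [ 6.0667  1.5081 -4.2146] [ 0.9893 -0.146   0.0037]
normal dist 0.006439930297925345
```

Call:
jog_arm(series=[[0,0.0007,0,0,0,-1,-1],[0,0.0014,0,0,0,-2,-1],[0,0.002,0,0,0,-3,-1],[0,0.002,0,0,0,-3.4,-1]])

```text
time: 20.5
eef_pos: [0.4971, 0.094, 0.1527]
tcp_rot: [[0.088, 0.996, 0.003], [0.996, -0.088, 0.0], [0.001, 0.003, -1.0]]
wrist_force: [2.1, 3.3, 6.4]
gripper_width: 0.104
gripper_force: 39.9
```

Call:
jog_arm(series=[[0,0.0007,0,0,0,0,-1],[0,0.0014,0,0,0,0,-1],[0,0.002,0,0,0,0,-1],[0,0.002,0,0,0,0,-1]])

```text
time: 21.0
eef_pos: [0.4975, 0.0939, 0.1527]
tcp_rot: [[0.088, 0.996, -0.003], [0.996, -0.088, -0.0], [-0.0, -0.003, -1.0]]
wrist_force: [-3.3, 2.4, 10.0]
gripper_width: 0.101
gripper_force: 40.5
```

Call:
jog_arm(series=[[0,0.0007,0,0,0,0,-1],[0,0.0015,0,0,0,0,-1],[0,0.0015,0,0,0,0,-1]])

```text
time: 21.38
eef_pos: [0.4979, 0.0937, 0.1526]
tcp_rot: [[0.087, 0.996, -0.006], [0.996, -0.087, -0.0], [-0.001, -0.006, -1.0]]
wrist_force: [-7.8, 1.9, 12.7]
gripper_width: 0.105
gripper_force: 40.9
```

Call:
jog_arm(series=[[0,0.0007,0,0,0,0,-1],[0,0.0015,0,0,0,0,-1],[0,0.0015,0,0,0,0,-1]])

```text
time: 21.75
eef_pos: [0.4981, 0.0936, 0.1526]
tcp_rot: [[0.087, 0.996, -0.01], [0.996, -0.087, -0.001], [-0.002, -0.01, -1.0]]
wrist_force: [-12.2, 1.2, 16.8]
gripper_width: 0.102
gripper_force: 41.7
```

Call:
jog_arm(series=[[0,0.0007,-0.001,0,0,0,-1],[0,0.0015,-0.002,0,0,0,-1],[0,0.0015,-0.002,0,0,0,-1]])

```text
time: 22.12
eef_pos: [0.4981, 0.0936, 0.1527]
tcp_rot: [[0.087, 0.996, -0.014], [0.996, -0.087, -0.0], [-0.002, -0.013, -1.0]]
wrist_force: [-13.1, 2.1, 11.0]
gripper_width: 0.102
gripper_force: 41.7
```

Call:
jog_arm(series=[[0,0.0006,-0.001,0,0,0,-1],[0,0.0012,-0.002,0,0,0,-1],[0,0.0012,-0.002,0,0,0,-1]])

```text
time: 22.5
eef_pos: [0.4982, 0.0936, 0.1527]
tcp_rot: [[0.087, 0.996, -0.016], [0.996, -0.087, -0.0], [-0.002, -0.016, -1.0]]
wrist_force: [-11.5, 2.0, 4.3]
gripper_width: 0.104
gripper_force: 41.5
```

Call:
jog_arm(series=[[0,0.0008,0,0,0,0,-1],[0,0.0016,0,0,0,0,-1],[0,0.002,0,0,0,0,-1],[0,0.002,0,0,0,0,-1]])

```text
time: 23.0
eef_pos: [0.4985, 0.0934, 0.1527]
tcp_rot: [[0.087, 0.996, -0.022], [0.996, -0.087, -0.001], [-0.002, -0.022, -1.0]]
wrist_force: [-17.2, 3.1, 8.7]
gripper_width: 0.105
gripper_force: 43.4
```

Run:
```python
from h import *
s=arm.read_state();print(s["time"],s["eef_pos"],s["wrist_force"],s["ft_torque"],s["tcp_rot"],s["q"])
```

```text
23.0 [0.4985 0.0934 0.1527] [-17.1664   3.1003   8.7111] [ 0.1791  2.1442 -0.2628] [[ 0.0866  0.996  -0.0218]
 [ 0.9962 -0.0866 -0.0005]
 [-0.0024 -0.0216 -0.9998]] [-0.0146  0.0399  2.0585 -0.001   1.065   0.0726]
```

Call:
jog_arm(series=[[0,0.0008,0,0,0,0,-1],[0,0.0014,0,0,0,0,-1],[0,0.0014,0,0,0,0,-1]])

```text
time: 23.38
eef_pos: [0.4987, 0.0936, 0.1526]
tcp_rot: [[0.086, 0.996, -0.026], [0.996, -0.086, 0.0], [-0.002, -0.026, -1.0]]
wrist_force: [-21.9, 3.2, 12.3]
gripper_width: 0.105
gripper_force: 44.8
```

Call:
jog_arm(series=[[0,0.0008,-0.001,0,0,0,-1],[0,0.0012,-0.001,0,0,0,-1],[0,0.0012,-0.001,0,0,0,-1]])

```text
time: 23.75
eef_pos: [0.502, 0.092, 0.1527]
tcp_rot: [[0.084, 0.996, -0.018], [0.996, -0.084, -0.004], [-0.005, -0.017, -1.0]]
wrist_force: [-10.3, -2.7, 1.6]
gripper_width: 0.099
gripper_force: 41.2
```

Call:
jog_arm(series=[[0,-0.0015,0,0,0,0,-1],[0,-0.003,0,0,0,0,-1],[0,-0.003,0,0,0,0,-1]])

```text
time: 24.12
eef_pos: [0.5018, 0.0921, 0.1528]
tcp_rot: [[0.086, 0.996, -0.01], [0.996, -0.086, -0.003], [-0.004, -0.009, -1.0]]
wrist_force: [-3.6, -5.4, -10.6]
gripper_width: 0.103
gripper_force: 38.9
```

Call:
jog_arm(series=[[-0.001,-0.0005,0.002,0,0,0,-1],[-0.001,-0.001,0.003,0,0,0,-1],[-0.001,-0.001,0.003,0,0,0,-1]])

```text
time: 24.5
eef_pos: [0.5019, 0.092, 0.1527]
tcp_rot: [[0.086, 0.996, -0.008], [0.996, -0.086, -0.001], [-0.002, -0.008, -1.0]]
wrist_force: [-7.0, -2.1, 0.9]
gripper_width: 0.102
gripper_force: 39.9
```

Call:
jog_arm(series=[[0,-0.001,0,0,0,0,-1],[0,-0.002,0,0,0,0,-1],[0,-0.002,0,0,0,0,-1]])

```text
time: 24.88
eef_pos: [0.5017, 0.0921, 0.1528]
tcp_rot: [[0.086, 0.996, -0.002], [0.996, -0.086, -0.001], [-0.002, -0.002, -1.0]]
wrist_force: [-1.1, -5.3, -6.9]
gripper_width: 0.107
gripper_force: 38.9
```

Load is nearly gone; release and lift.

Call:
jog_arm(series=[[0,0,0.001,0,0,0,-0.6],[0,0,0.001,0,0,0,-0.4],[0,0,0.001,0,0,0,-0.2],[0,0,0,0,0,0,-0.2],[0,0,-0.02,0,0,0,-0.2],[0,0,-0.05,0,0,0,-0.2],[0,0,-0.1,0,0,0,-0.2],[0,-0.06,-0.13,0,0,0,-0.2],[0,-0.06,-0.13,0,0,0,-0.2]])

```text
time: 26.0
eef_pos: [0.4419, 0.0985, 0.2872]
tcp_rot: [[0.086, 0.996, 0.007], [0.996, -0.086, 0.0], [0.001, 0.007, -1.0]]
wrist_force: [1.2, 0.2, 0.5]
gripper_width: 0.403
gripper_force: 0.0
```

Run:
```python
from h import *
s=arm.read_state();print(s["time"],s["eef_pos"],s["wrist_force"])
t=arm.read_camera("top")[:,:,::-1];a=cv2.imread("pics/top.png")
d=np.abs(t.astype(int)-a).max(2)
print("cupboard/door diff px (>40)",(d[135:205,185:260]>40).sum())
# each bystander region vs start
for n,(x,y) in dict(ga=(304,158),gb=(355,154),gc=(290,262),dom=(344,185),jar=(347,228),vise=(130,212),p1=(287,200),p2=(284,229),stand=(311,211)).items():
    print(n,(d[y-9:y+10,x-10:x+11]>40).sum(),end=" ")
sc=arm.read_camera("scene")[:,:,::-1];b=cv2.imread("pics/scene.png");e=np.abs(sc.astype(int)-b).max(2)>40
print("\nscene cupboard diff",e[150:250,260:360].sum())
# handle bar column search in top view: dark-vs-before
ys,xs=np.where(d[185:225,200:260]>40);print(len(ys),(xs.min()+200,xs.max()+200,ys.min()+185,ys.max()+185) if len(ys) else "")
```

```text
26.0 [0.4419 0.0985 0.2872] [1.2279 0.1852 0.456 ]
cupboard/door diff px (>40) 15
ga 0 gb 0 gc 0 dom 0 jar 51 vise 0 p1 213 p2 149 stand 288 
scene cupboard diff 131
722 (np.int64(200), np.int64(245), np.int64(203), np.int64(224))
```

Call:
jog_arm(series=[[0.499,-0.205,0.03,0,0,-70.4,1],[0.499,-0.205,0.03,0,0,-70.4,1],[0.499,-0.205,0.03,0,0,-70.4,1],[0.499,-0.205,0.03,0,0,-70.4,1],[0.499,-0.205,0.03,0,0,-70.4,1],[0.499,-0.205,0.03,0,0,-70.4,1],[0.499,-0.205,0.03,0,0,-70.4,1],[0.499,-0.205,0.03,0,0,-70.4,1],[0.499,-0.205,0.03,0,0,-70.4,1],[0.499,-0.205,0.03,0,0,-70.4,1],[0.499,-0.205,0.03,0,0,-70.4,1],[0.499,-0.205,0.03,0,0,-70.4,1]])

```text
time: 27.6
eef_pos: [0.2823, 0.6119, 0.2532]
tcp_rot: [[-0.909, 0.417, -0.0], [0.417, 0.909, -0.001], [-0.0, -0.001, -1.0]]
wrist_force: [-0.0, 0.7, 0.3]
gripper_width: 1.0
gripper_force: 0.0
```

Run:
```python
from h import *
s=arm.read_state();print(s["time"],s["eef_pos"])
for n in("top","scene"):
    t=arm.read_camera(n)[:,:,::-1];a=cv2.imread(f"pics/{n}.png")
    m=((np.abs(t.astype(int)-a).max(2))>40).astype(np.uint8)
    k,l,st,ce=cv2.connectedComponentsWithStats(m)
    for i in range(1,k):
        if st[i,4]>6:print(n,st[i],ce[i])
```

```text
27.6 [0.2823 0.6119 0.2532]
top [303 203  19  17 210] [311.8238 210.9   ]
top [ 91 316  45  36  79] [110.7215 331.519 ]
scene [181 254  22  33 471] [191.3206 270.1592]
```

```bash
python3 -c "
from plant import arm
print(arm.hand_in())"
```

```text
the job is handed in; nothing more can be done
None
```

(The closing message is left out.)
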